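Fit the long spacer sleeve on the leaning spindle and close its keeper

ROBOT

A 7-joint arm with a two-finger parallel gripper is mounted at the origin on the work surface; the furniture and walls round the work are solid. World frame = base frame: x ahead of the robot, y to its left, z up, the work surface at z = 0. Lengths are in m, angles in rad, forces in N, time in s.
With the tool pointing down it reaches from about 0.35 to 0.775 m from the base axis. Payload 3.1 kg.
Tool frame: the origin (TCP) lies where the fingers leave the gripper's body, on its centre line; the fingertips stand 73 mm ahead of it and the grasp point (between the pads) lies 54 mm ahead of it; z points along the fingers, y is the line along which they close (so a half turn about z gives the same grasp; the last joint's range is limited). The gripper opens to 85 mm and grips with 20 to 120 N. Pads are 22 mm wide; open, the fingers measure 114 mm over their backs; the gripper's body (76 mm by 85 mm) begins 54 mm behind the grasp point. The pads swing forward as they close: fully open they stand 13 mm farther back than shut.
Start: joints at [1.074, 0.311, 0.014, 1.512, -0.004, 1.319, -0.027], TCP at [0.242, -0.494, 0.304] pointing down, gripper open.
Joint ranges: [-2.7, 2.7], [-0.3, 1.91], [-1.27, 1.3], [0.12, 2.57], [-1.44, 4.58], [0.2, 2.03], [-3.05, 3.05]. Speed limits (rad/s): [2.79, 2.79, 3.14, 3.14, 3.14, 3.14, 3.14].

INTERFACE

Orientations are given as a unit quaternion [w, x, y, z].
In Python, from workcell import sensors, viewer, order gives the robot as it stands.
- The arm moves only by the tool play_rows, never from a script. Its argument "steps" is a list of rows, each an object with "dp": the shift along the world's x, y, z in units of 30 mm (1.0 is 30 mm), a list of three; "delta_rot": the turn, a rotation vector about the world's x, y, z in degrees, a list of three; "jaw": the finger opening in mm, from 0 to 85.4. In form: [{"dp": [x, y, z], "delta_rot": [rx, ry, rz], "jaw": jaw}, ...]. A call has 1 to 12 rows; each row shifts and turns the commanded pose from where the row before left it; what a row does not reach is not made up. A row lasts 1/8 s, in which the tool goes at most 62.5 mm and 10.7 degrees, less where a joint would pass 70% of its speed; a pose out of reach is approached as far as the arm can. A call is refused whole if a number of a shift passes 1 or a number of a turn 10.7, either way. A call with a gripper value outside its range is refused whole. The fingers move at their own pace and stop on an object; "force" is the grip in N (left out, the last holds). Time passes only in rows, so rows that do not move let the fingers close. It gives the time, the measured TCP pose, the force, the opening and the grip force at its end, in the units of the state.
- sensors.get_obs(): the state, without advancing time (a new reading comes with each control period).
- viewer.get_image(name): name is "scene" or "top" or "wrist"; returns a dict with "pixels" (480x640x3 uint8, red, green, blue), "K" (3x3 intrinsics, pixels), "xyz" and "orientation" of the camera in the world; the wrist camera has in their place "mount" (4x4, takes a point from camera to tool coordinates, whose origin is the TCP and whose axes are the flange's). Camera axes: x right, y down, z forward; pixel columns grow to the right and rows downward; lengths in m; the calibration is good to about 2 mm. A picture is of the moment at which its call begins: read the wrist's pose just before it. There is no depth.
- order.sign_off(): hands the job in; it is judged then, once.
The state is a dict: "time": time; "joint_positions": joint angles; "qd": joint speeds; "effort": joint torques, N m; "ee_pos": TCP position; "orientation": TCP orientation; "contact_force": force on the tool from outside, world axes, zero at the start; "torque": the same for the moment, N m; "finger_gap": finger opening in m; "grasp_force": force on a finger pad.
Only numpy, scipy, OpenCV 4.12 (cv2) and the standard library are available. Lean on these libraries where they do the work, as an engineer would, in place of code of your own. Each camera call takes 0.05 s, during which the arm holds its last target. There are 200 camera calls.

TASK

Slide the taller of the two steel sleeves over the leaning spindle of the service stand until it sits fully home on the shoulder; guide it down, do not let it drop. Then swing the C-shaped keeper plate all the way round over the sleeve's end to its stop and let go. Leave the short sleeve and the ball bearing where they are.

Things in the scene. Friction and masses are not known exactly. Their poses are not given: they have to be found in the camera images.
- spindle: Steel shaft on a grey stand (fixed). Origin: centre of the shoulder face the sleeve must sit on, 85 mm above the table. z runs along the shaft out of its top, leaning 30 degrees from vertical to the robot's left and somewhat towards it (stand yaw -0.7 to -1.25 rad); y is level, x points away from the lean, 30 degrees up. Shaft 36 mm diameter, 94 mm long, last 6 mm tapered; shoulder 68 mm diameter, sloping plate 14 mm below it.
- spindle_tip (a point): Centre of the shaft's top end, 94 mm along the spindle's z axis from its origin. Same axes as the spindle.
- long_sleeve: The sleeve to fit: plain steel tube, 80 mm long, 52 mm outside diameter, bore 40 mm (2 mm clearance all round on the shaft), about 0.3 kg, loose, upright on the table at the start. Origin: centre of its lower end face, z along its axis. Either end may go first.
- long_sleeve_mid (a point): Centre of the long sleeve, half way along its axis (40 mm from either end). When the sleeve is home this point lies 40 mm from the spindle origin along the spindle's z axis; the shaft then stands 14 mm out of the sleeve.
- short_sleeve: The other steel sleeve, to be left alone: 45 mm tall, 52 mm outside diameter, bore only 28 mm, loose, standing upright. Origin: centre of its underside.
- bearing: Ball bearing lying flat, 52 mm diameter, 15 mm high, loose bystander, to be left alone. Origin: centre of its underside.
- keeper (a joint): Keeper angle, rad. 0 = closed at its stop: the C-shaped plate lies across the seated sleeve's end, round the shaft. Grows opening; seen down onto the shaft's top it opens clockwise, to spindle +y. Starts 2.0 to 2.5; open stop 2.7. Friction about 0.12 N m, stays where left. Its underside passes 3 mm above a seated sleeve, so cannot close over one not home.
- keeper_pivot (a point): Point on the keeper's turning axis, level with keeper_grip. The axis is parallel to the spindle's z axis and passes through spindle x = 80 mm, y = 0; this point is at spindle z = 117 mm; the pivot post and its nut end at z = 99 mm. With the keeper open, the top of its grip stands up to 280 mm above the table, on the side away from the lean.
- keeper_grip (a point): Point to pinch or push: on the axis of its round black upright grip, fixed to the plate (turns with it), parallel to the shaft, 18 mm diameter, from the plate's top (spindle z = 91 mm) to z = 133 mm, with a 24 mm collar, 4 mm high, at its foot. The point is 16 mm below the top, 87 mm from the turning axis; keeper closed: spindle x = 0, y = 34, z = 117 mm.
Not all that is in view belongs to the job. Leave any purple look-alike of the long_sleeve alone.

How it is judged:
By the outcome, as a careful person would: the job done as asked, in the order asked, and still so for the second after the job is handed in, with the robot touching nothing.
It also fails if it takes over 72 s, if anything falls off the work surface, if the arm or the gripper's body presses on something with over 40 N, if the wrist force passes 120 N, or if a joint passes its speed limit or range.

## Working session

There is one attempt and no reset: what is moved stays moved. The work goes in short steps, Python scripts to look and compute and a tool call to move; the robot and the scene stay as the last step left them, time stands still between calls to the robot, and variables do not carry over. Pictures are saved under pics/ and viewed, at most 10 in all, crops included, and the job is handed in when it is done.

Besides the shell and the picture viewer there is one more tool, called after ">>>" by a JSON object that holds its "op" and its "data". play_rows: Moves the arm, as the interface text tells. Its arguments: {"type":"object","properties":{"steps":{"type":"array","items":{"type":"object","properties":{"dp":{"type":"array","items":{"type":"number"}},"delta_rot":{"type":"array","items":{"type":"number"}},"jaw":{"type":"number"}}}},"force":{"type":"number"}},"required":["steps"]}

```bash
ls; mkdir -p pics; python3 - <<'E'
from workcell import sensors, viewer
import cv2,pickle
print(sensors.get_obs())
d={}
for n in("scene","top"):
    v=viewer.get_image(n); d[n]=v; cv2.imwrite(f"pics/{n}0.png",v["pixels"][:,:,::-1]); print(n,v["K"],v["xyz"],v["orientation"])
pickle.dump(d,open("v0.pkl","wb"))
v=viewer.get_image("wrist");print(v["mount"],v["K"])
E
```

```text
pics
{'time': 0.0, 'joint_positions': array([ 1.07434827,  0.31173661,  0.01398084,  1.51310648, -0.00437979,
        1.31919997, -0.02719826]), 'qd': array([ 5.36027324e-04, -2.67036205e-03,  7.65409325e-04,  9.20731775e-04,
        2.32894414e-05, -1.10054021e-03, -6.52340770e-05]), 'effort': array([ 7.73196871e-05, -3.79912341e+01,  1.46144070e-01, -2.30589080e+01,
        1.23517096e-02,  1.39113294e-02, -1.37410062e-06]), 'ee_pos': array([ 0.24134216, -0.49357725,  0.3027949 ]), 'orientation': array([-1.16460388e-03,  9.74250393e-01,  2.25465537e-01, -3.28277243e-04]), 'contact_force': array([-0.02310324,  0.05912128,  0.02380423]), 'torque': array([-0.00176625,  0.03498461, -0.02574814]), 'grasp_force': 0.0, 'finger_gap': 0.08509141856939142}
scene [[491.02963393   0.         319.19457257]
 [  0.         491.02963393 240.35636399]
 [  0.           0.           1.        ]] [0.10080849 0.6634884  0.78827007] [ 0.11224727 -0.22294334  0.86158994 -0.44199501]
top [[595.82775603   0.         313.31619378]
 [  0.         595.82775603 246.68530912]
 [  0.           0.           1.        ]] [ 0.41174256 -0.10887171  1.67834646] [-0.0208589   0.71401139 -0.69932621  0.02637229]
[[ 2.55807778e-04 -9.61252285e-01 -2.75670055e-01  7.11233998e-02]
 [ 9.99999889e-01  3.55208274e-04 -3.10650412e-04  2.26235885e-04]
 [ 3.96533703e-04 -2.75669945e-01  9.61252269e-01 -7.03721871e-02]
 [ 0.00000000e+00  0.00000000e+00  0.00000000e+00  1.00000000e+00]] [[393.3085781    0.         329.42925692]
 [  0.         393.3085781  237.67660984]
 [  0.           0.           1.        ]]
```

View pics/scene0.png

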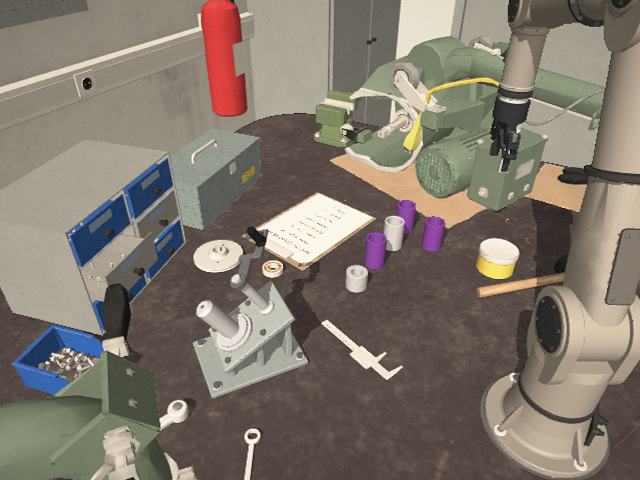

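View pics/top0.png

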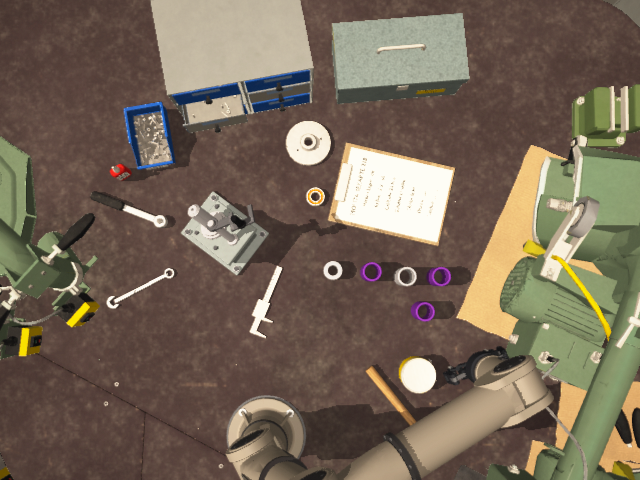

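Candidates for the long sleeve, as scene / top pixels:
- Tall grey tube at (394,233) / (405,276). This is my choice.
- Short grey sleeve at (357,278) / (333,270).
- Purple look-alikes at (375,250), (407,215) and (433,233) / (372,271), (440,276) and (424,311).

The spindle tip is near scene (205,308) and top (195,212). One close crop will check the choice and show the stand.

```bash
cat > h.py <<'E'
import numpy as np,cv2,pickle
from scipy.spatial.transform import Rotation as R
def rot(q): return R.from_quat([q[1],q[2],q[3],q[0]]).as_matrix()
def campose(v,obs=None):
    if "mount" in v:
        M=np.array(v["mount"]);T=rot(obs["orientation"]);return T@M[:3,:3],T@M[:3,3]+obs["ee_pos"]
    return rot(v["orientation"]),np.array(v["xyz"])
def ray(v,px,obs=None):
    Rm,c=campose(v,obs);d=Rm@np.linalg.inv(v["K"])@np.array([px[0],px[1],1.]);return c,d/np.linalg.norm(d)
def onplane(v,px,z,obs=None):
    c,d=ray(v,px,obs);return c+d*(z-c[2])/d[2]
def tri(*rs):
    A=sum(np.eye(3)-np.outer(d,d) for c,d in rs);b=sum((np.eye(3)-np.outer(d,d))@c for c,d in rs)
    p=np.linalg.solve(A,b);return p,[np.linalg.norm((np.eye(3)-np.outer(d,d))@(p-c)) for c,d in rs]
def proj(v,P,obs=None):
    Rm,c=campose(v,obs);q=v["K"]@(Rm.T@(np.asarray(P)-c));return q[:2]/q[2]
E
python3 - <<'E'
from h import *
d=pickle.load(open("v0.pkl","rb"))
def crop(n,x,y,w,h,s): return cv2.resize(d[n]["pixels"][y:y+h,x:x+w,::-1],(w*s,h*s),interpolation=cv2.INTER_CUBIC)
a=crop("scene",190,260,125,140,3);b=crop("top",175,180,105,105,4);c=crop("scene",335,195,120,100,3);e=crop("top",315,250,140,75,3)
H=600;im=np.zeros((H*2,800,3),np.uint8)
im=np.zeros((725,800,3),np.uint8)
im[:420,:375]=a;im[:420,380:800]=b;im[425:725,:360]=c;im[425:650,380:800]=e
im=cv2.resize(im,(662,600));cv2.imwrite("pics/c1.png",im)
print("sleeve", onplane(d["top"],(405,276),.08),"spindle tip tri",tri(ray(d["scene"],(205,308)),ray(d["top"],(195,212))))
E
```

```text
sleeve [ 0.44517142 -0.36783193  0.08      ] spindle tip tri (array([0.59795812, 0.18626198, 0.16096134]), [np.float64(0.002477064838354484), np.float64(0.0024770648383545093)])
```

View pics/c1.png

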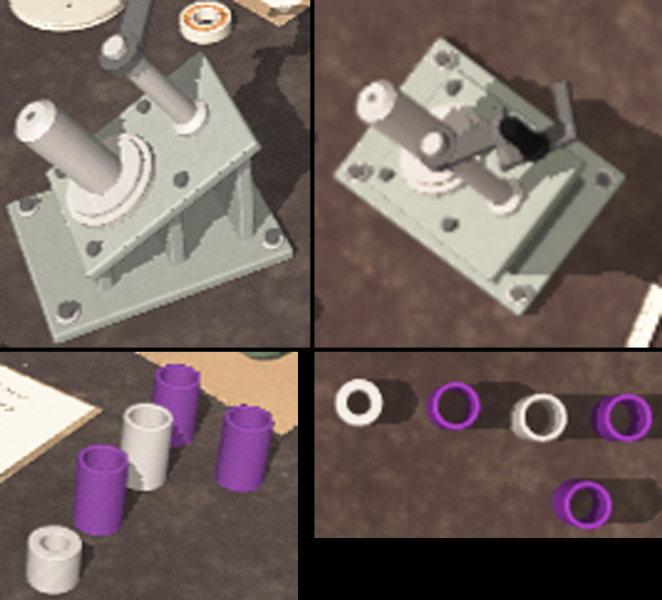

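The choice holds: the light tall tube, at crop (147,445), stands among three purple tubes, with the short sleeve at (54,560). Next I move over it for a wrist look.

>>> {"op": "play_rows", "data": {"steps": [{"dp":[0.97,0.6,0],"delta_rot":[0,0,5],"jaw":85},{"dp":[0.97,0.6,0],"delta_rot":[0,0,5],"jaw":85},{"dp":[0.97,0.6,0],"delta_rot":[0,0,5],"jaw":85},{"dp":[0.97,0.6,0],"delta_rot":[0,0,5],"jaw":85},{"dp":[0.97,0.6,0],"delta_rot":[0,0,5],"jaw":85},{"dp":[0.97,0.6,0],"delta_rot":[0,0,5],"jaw":85},{"dp":[0.97,0.6,0],"delta_rot":[0,0,4],"jaw":85},{"dp":[0,0,0],"delta_rot":[0,0,0],"jaw":85},{"dp":[0,0,0],"delta_rot":[0,0,0],"jaw":85}]}}

```text
time: 1.27
ee_pos: [0.4445, -0.3687, 0.3035]
orientation: [-0.0, 0.866, 0.5, -0.001]
contact_force: [-0.7, -0.5, -0.8]
finger_gap: 0.0851
grasp_force: 0.0
```

```bash
python3 - <<'E'
from h import *
from workcell import sensors, viewer
o=sensors.get_obs();v=viewer.get_image("wrist");pickle.dump((v,o),open("w1.pkl","wb"))
im=v["pixels"];cv2.imwrite("pics/w1.png",im[:,:,::-1])
print(o["time"],o["ee_pos"],rot(o["orientation"]).round(3),o["joint_positions"].round(3))
print("pred",proj(v,[.4452,-.3678,.08],o))
hsv=cv2.cvtColor(im,cv2.COLOR_RGB2HSV);m=((hsv[...,1]<45)&(hsv[...,2]>120)).astype(np.uint8)
cs,h=cv2.findContours(m,cv2.RETR_CCOMP,cv2.CHAIN_APPROX_NONE)
for i,c in enumerate(cs):
    if cv2.contourArea(c)>400: print(i,h[0][i],cv2.contourArea(c),cv2.fitEllipse(c), onplane(v,cv2.fitEllipse(c)[0],.08,o))
E
```

```text
1.275 [ 0.44447902 -0.36873949  0.30345485] [[ 0.5    0.866 -0.002]
 [ 0.866 -0.5   -0.   ]
 [-0.001 -0.001 -1.   ]] [ 0.798  0.377 -0.19   1.426  0.073  1.346  0.081]
pred [328.95473732 219.06375533]
10 [33  9 11 -1] 1797.5 ((92.77288055419922, 360.0112609863281), (35.54585266113281, 72.07782745361328), 68.55179595947266) [ 0.20866823 -0.37401007  0.08      ]
33 [34 10 -1 -1] 934.0 ((489.4497985839844, 339.3515930175781), (18.45272445678711, 93.79815673828125), 145.9953155517578) [ 0.51005509 -0.5249325   0.08      ]
34 [37 33 35 -1] 903.5 ((170.63311767578125, 337.77734375), (18.631938934326172, 89.783447265625), 33.792381286621094) [ 0.27901062 -0.38996217  0.08      ]
39 [42 38 40 -1] 3617.0 ((333.02032470703125, 218.6350860595703), (63.93647384643555, 72.82616424560547), 168.1643524169922) [ 0.44806809 -0.36906538  0.08      ]
41 [-1 40 -1 39] 1659.0 ((331.9541320800781, 218.28659057617188), (41.00033950805664, 55.949398040771484), 68.26392364501953) [ 0.44749679 -0.36841927  0.08      ]
42 [222  39  43  -1] 42015.0 ((533.9102783203125, 101.71527862548828), (238.70303344726562, 249.63668823242188), 165.66250610351562) [ 0.61323205 -0.36645965  0.08      ]
222 [-1 42 -1 -1] 469.0 ((216.67820739746094, 5.504481315612793), (13.724685668945312, 54.81871032714844), 90.46429443359375) [ 0.4534484  -0.20438803  0.08      ]
```

View pics/w1.png

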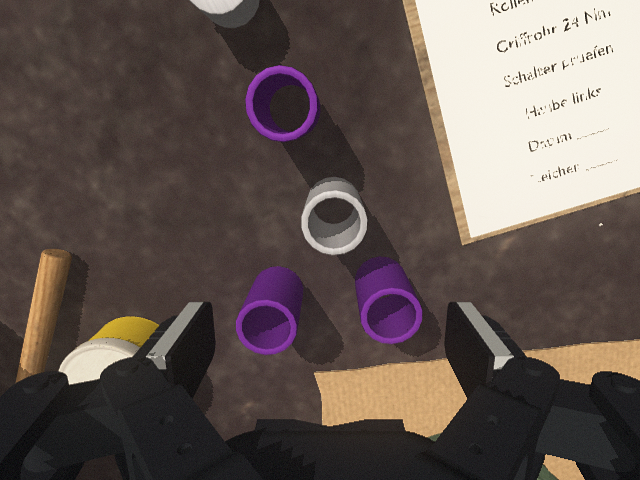

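The wrist view shows the light sleeve's rim centred near (334,222) between the finger lines. The purple tubes at (267,325), (390,315) and (281,103) are clear of the pads. Now I refine the rim.

```bash
python3 - <<'E'
from h import *
v,o=pickle.load(open("w1.pkl","rb"));im=v["pixels"]
g=im.min(2)[170:265,290:380]
for t in(170,190,205,220):
    m=(g>t).astype(np.uint8);cs,_=cv2.findContours(m,cv2.RETR_EXTERNAL,cv2.CHAIN_APPROX_NONE);c=max(cs,key=cv2.contourArea)
    e=cv2.fitEllipse(cv2.convexHull(c));p=(e[0][0]+290,e[0][1]+170);print(t,p,e[1],onplane(v,p,.08,o))
P=np.array([.4475,-.37,.08])
print(proj(v,P+[.026,0,0],o)-proj(v,P-[.026,0,0],o))
E
```

```text
170 (333.5390625, 221.82162857055664) (63.33300018310547, 65.03177642822266) [ 0.4471627  -0.37144409  0.08      ]
190 (330.6115531921387, 219.73605346679688) (56.072265625, 61.68603515625) [ 0.44603607 -0.36889376  0.08      ]
205 (328.4181251525879, 198.32452583312988) (14.030943870544434, 31.23155403137207) [ 0.45289444 -0.35366817  0.08      ]Traceback (most recent call last):
  File "<stdin>", line 6, in <module>
cv2.error: OpenCV(4.12.0) /io/opencv/modules/imgproc/src/shapedescr.cpp:361: error: (-201:Incorrect size of input array) There should be at least 5 points to fit the ellipse in function 'fitEllipseNoDirect'
```

>>> {"op": "play_rows", "data": {"steps": [{"dp":[0.09,-0.09,-0.9],"delta_rot":[0,0,0],"jaw":85},{"dp":[0,0,-0.95],"delta_rot":[0,0,0],"jaw":85},{"dp":[0,0,-0.95],"delta_rot":[0,0,0],"jaw":85},{"dp":[0,0,-0.95],"delta_rot":[0,0,0],"jaw":85},{"dp":[0,0,-0.95],"delta_rot":[0,0,0],"jaw":85},{"dp":[0,0,-0.9],"delta_rot":[0,0,0],"jaw":85},{"dp":[0,0,-0.75],"delta_rot":[0,0,0],"jaw":85},{"dp":[0,0,0],"delta_rot":[0,0,0],"jaw":70},{"dp":[0,0,0],"delta_rot":[0,0,0],"jaw":60},{"dp":[0,0,0],"delta_rot":[0,0,0],"jaw":40},{"dp":[0,0,0],"delta_rot":[0,0,0],"jaw":40},{"dp":[0,0,0],"delta_rot":[0,0,0],"jaw":40}], "force": 60}}

```text
time: 2.82
ee_pos: [0.4484, -0.3716, 0.1151]
orientation: [0.001, 0.866, 0.5, 0.0]
contact_force: [-2.2, 0.4, 5.8]
finger_gap: 0.05
grasp_force: 63.3
```

>>> {"op": "play_rows", "data": {"steps": [{"dp":[0,0,1],"delta_rot":[0,0,0],"jaw":40},{"dp":[0,0,1],"delta_rot":[0,0,0],"jaw":40},{"dp":[0,0,1],"delta_rot":[0,0,0],"jaw":40},{"dp":[0,0,1],"delta_rot":[0,0,0],"jaw":40},{"dp":[0.35,0.9,0.78],"delta_rot":[0,0,4],"jaw":40},{"dp":[0.35,0.9,0.78],"delta_rot":[0,0,4],"jaw":40},{"dp":[0.35,0.9,0.78],"delta_rot":[0,0,4],"jaw":40},{"dp":[0.35,0.9,0.78],"delta_rot":[0,0,4],"jaw":40},{"dp":[0.35,0.9,0.78],"delta_rot":[0,0,4],"jaw":40},{"dp":[0.35,0.9,0.78],"delta_rot":[0,0,4],"jaw":40},{"dp":[0.35,0.9,0.78],"delta_rot":[0,0,4],"jaw":40},{"dp":[0.35,0.9,0.78],"delta_rot":[0,0,4],"jaw":40}]}}

```text
time: 4.32
ee_pos: [0.5321, -0.1537, 0.4206]
orientation: [-0.0, 0.693, 0.721, -0.0]
contact_force: [1.0, 0.1, -3.2]
finger_gap: 0.0497
grasp_force: 63.3
```

>>> {"op": "play_rows", "data": {"steps": [{"dp":[0.29,0.91,0],"delta_rot":[0,0,3],"jaw":40},{"dp":[0.29,0.91,0],"delta_rot":[0,0,3],"jaw":40},{"dp":[0.29,0.91,0],"delta_rot":[0,0,3],"jaw":40},{"dp":[0.29,0.91,0],"delta_rot":[0,0,3],"jaw":40},{"dp":[0.29,0.91,0],"delta_rot":[0,0,3],"jaw":40},{"dp":[0.29,0.91,0],"delta_rot":[0,0,3],"jaw":40},{"dp":[0.29,0.91,0],"delta_rot":[0,0,3],"jaw":40},{"dp":[0.29,0.91,0],"delta_rot":[0,0,3],"jaw":40},{"dp":[0.29,0.91,0],"delta_rot":[0,0,3],"jaw":40},{"dp":[0.29,0.91,0],"delta_rot":[0,0,3],"jaw":40},{"dp":[0.29,0.91,0],"delta_rot":[0,0,3],"jaw":40},{"dp":[0,0,0],"delta_rot":[0,0,0],"jaw":40}]}}

```text
time: 5.82
ee_pos: [0.6271, 0.1492, 0.4188]
orientation: [-0.002, 0.459, 0.889, 0.0]
contact_force: [-0.3, 0.3, -3.2]
finger_gap: 0.0502
grasp_force: 63.6
```

```bash
python3 - <<'E'
from h import *
from workcell import sensors, viewer
o=sensors.get_obs();v=viewer.get_image("wrist");pickle.dump((v,o),open("w2.pkl","wb"))
im=v["pixels"];cv2.imwrite("pics/w2.png",im[:,:,::-1])
print(o["time"],o["ee_pos"],rot(o["orientation"]).round(3),o["joint_positions"].round(3),o["contact_force"])
print("tip pred",proj(v,[.598,.186,.163],o))
E
```

```text
5.825 [0.62714638 0.14920117 0.41881167] [[-0.579  0.815 -0.003]
 [ 0.815  0.579  0.002]
 [ 0.004 -0.001 -1.   ]] [ 0.024  0.559 -0.566  0.932  0.288  1.719  0.19 ] [-0.3366848   0.33020907 -3.17796384]
tip pred [325.26455486 155.03462101]
```

View pics/w2.png

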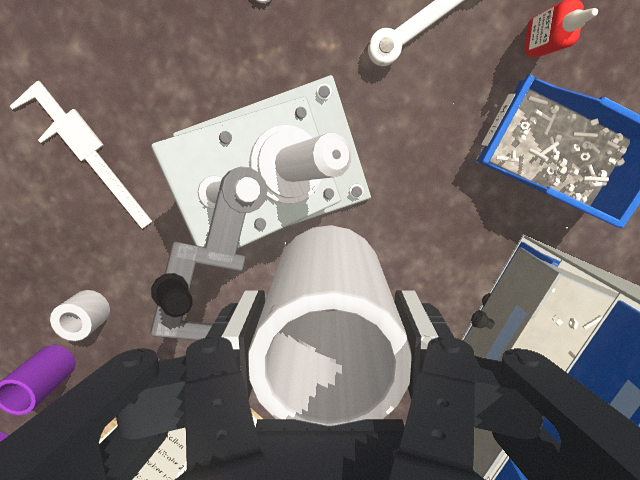

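The wrist view shows the shaft tip's centre hole at about (336,155) and the pivot nut at (247,189). The base plate edge runs from (152,144) to (332,77), and the black keeper grip is at about (173,293).

```bash
python3 - <<'E'
from h import *
v,o=pickle.load(open("w2.pkl","rb"));im=v["pixels"]
g=cv2.cvtColor(im,cv2.COLOR_RGB2GRAY).astype(int)
def blob(m,x0,y0):
    n,l,s,c=cv2.connectedComponentsWithStats(m.astype(np.uint8));i=np.argsort(-s[1:,4])[:3]+1
    return [(c[k]+[x0,y0],s[k,4]) for k in i]
print(g[147:164,326:348])
print("nut",blob(g[172:206,230:264]>215,230,172))
tp=(336.5,154.5)
sub=g[145:166,326:348]; print("hole",blob(sub<190,326,145))
tip=onplane(v,tp,.1664,o);nut=onplane(v,(247,189),.2107,o);d=nut-tip;print(tip,nut,np.hypot(*d[:2]),np.arctan2(d[1],d[0]))
for a,b in(((152,144),(332,77)),((332,77),(370,198))):
    A,B=onplane(v,a,.012,o),onplane(v,b,.012,o);D=B-A;print(np.hypot(*D[:2]),np.arctan2(D[1],D[0]))
d0=pickle.load(open("v0.pkl","rb"))
print("tri",tri(ray(v,tp,o),ray(d0["scene"],(204.5,305.5)),ray(d0["top"],(192.7,209.3))))
print("trinut",tri(ray(v,(247,189),o),ray(d0["scene"],(236.3,279.3)),ray(d0["top"],(210.8,223.8))))
E
```

```text
[[250 250 250 251 249 249 249 248 248 249 250 249 249 249 250 249 249 249
  249 249 250 238]
 [249 250 250 250 250 250 250 250 251 252 252 251 250 249 249 249 249 249
  249 249 250 249]
 [249 249 249 249 250 250 252 254 235 226 214 222 246 251 248 248 249 249
  249 249 250 250]
 [250 250 250 249 250 250 253 231 168 163 161 166 188 239 252 250 248 248
  248 248 249 251]
 [250 249 250 250 250 252 239 161 153 157 157 151 153 183 249 252 249 249
  248 249 248 248]
 [249 249 250 250 250 253 185 151 155 159 162 158 159 154 228 254 251 250
  249 249 248 249]
 [250 249 249 249 250 254 175 155 159 156 160 158 156 153 183 255 251 250
  250 250 250 250]
 [251 250 250 250 251 253 189 150 157 158 157 160 156 152 163 253 250 249
  249 250 251 251]
 [251 251 251 251 252 254 210 151 157 161 157 159 151 150 165 255 250 249
  249 249 249 249]
 [251 251 251 252 252 253 241 150 154 154 156 152 148 146 188 255 250 250
  249 249 249 249]
 [252 251 251 251 251 252 253 200 142 144 148 142 145 153 239 251 250 249
  249 249 249 251]
 [251 251 251 251 251 251 254 253 199 149 139 144 169 233 253 251 249 249
  2
[... 545 characters left out ...]
ay([262.21428571, 174.        ]), np.int32(14)), (array([262.66666667, 204.66666667]), np.int32(3))]
hole [(array([336.140625, 153.875   ]), np.int32(64)), (array([347. , 163.5]), np.int32(2))]
[0.60501998 0.19180357 0.1664    ] [0.56472364 0.13735869 0.2107    ] 0.06773507759284711 -2.2079512374855725
0.22499668379574042 0.9521419181195087
0.14601023769116178 -0.6258176919476445
tri (array([0.60241294, 0.18962846, 0.16730593]), [np.float64(0.0033838797094673744), np.float64(0.0030480851868825796), np.float64(0.00046843873793408965)])
trinut (array([0.56300832, 0.13581483, 0.20642586]), [np.float64(0.0014351627061009971), np.float64(0.0006333142021211138), np.float64(0.0011763202102449365)])
```

```bash
cat >> h.py <<'E'
yaw=-2.197;c,s=np.cos(yaw),np.sin(yaw);k=np.sqrt(3)/2
xs=np.array([c*k,s*k,.5]);zs=np.array([-c/2,-s/2,k]);ys=np.cross(zs,xs)
tip=np.array([.6048,.1915,.1664]);org=tip-.094*zs
RT=np.column_stack([-ys,-xs,-zs])
def to(pos,obs,Rt=RT):
    print("du",((pos-obs["ee_pos"])/.03).round(3),"rotdeg",np.degrees(R.from_matrix(Rt@rot(obs["orientation"]).T).as_rotvec()).round(2))
E
python3 - <<'E'
from h import *
from workcell import sensors
o=sensors.get_obs();print(np.linalg.det(RT),zs,org);to(org+.24*zs,o)
E
```

```text
0.9999999999999998 [0.29303649 0.40512913 0.8660254 ] [0.57725457 0.15341786 0.08499361]
du [ 0.673  3.458 -4.212] rotdeg [-21.15  21.3   18.5 ]
```

>>> {"op": "play_rows", "data": {"steps": [{"dp":[0.1,0.43,-0.4],"delta_rot":[-2.64,2.66,2.31],"jaw":40},{"dp":[0.1,0.43,-0.4],"delta_rot":[-2.64,2.66,2.31],"jaw":40},{"dp":[0.1,0.43,-0.4],"delta_rot":[-2.64,2.66,2.31],"jaw":40},{"dp":[0.1,0.43,-0.4],"delta_rot":[-2.64,2.66,2.31],"jaw":40},{"dp":[0.1,0.43,-0.5],"delta_rot":[-2.64,2.66,2.31],"jaw":40},{"dp":[0.1,0.43,-0.5],"delta_rot":[-2.64,2.66,2.31],"jaw":40},{"dp":[0.07,0.43,-0.7],"delta_rot":[-2.64,2.66,2.31],"jaw":40},{"dp":[0,0.45,-0.9],"delta_rot":[-2.64,2.66,2.31],"jaw":40},{"dp":[0,0,0],"delta_rot":[0,0,0],"jaw":40},{"dp":[0,0,0],"delta_rot":[0,0,0],"jaw":40}]}}

```text
time: 7.12
ee_pos: [0.639, 0.2295, 0.2965]
orientation: [-0.078, 0.322, 0.917, -0.221]
contact_force: [0.1, -0.5, -1.6]
finger_gap: 0.0502
grasp_force: 64.9
```

```bash
python3 - <<'E'
from h import *
from workcell import sensors, viewer
o=sensors.get_obs();v=viewer.get_image("wrist");pickle.dump((v,o),open("w3.pkl","wb"))
im=v["pixels"];cv2.imwrite("pics/w3.png",im[:,:,::-1])
print(o["time"],o["ee_pos"],o["joint_positions"].round(3),o["contact_force"]);to(org+.24*zs,o)
s=viewer.get_image("scene");pickle.dump(s,open("s3.pkl","wb"));cv2.imwrite("pics/s3.png",s["pixels"][:,:,::-1])
E
```

```text
7.125 [0.63900304 0.22946214 0.2965472 ] [-0.568  0.937  0.392  0.605 -0.047  2.032  0.619] [ 0.06555311 -0.5324071  -1.61602354]
du [ 0.286  0.706 -0.124] rotdeg [-2.34  1.7   2.78]
```

View pics/w3.png

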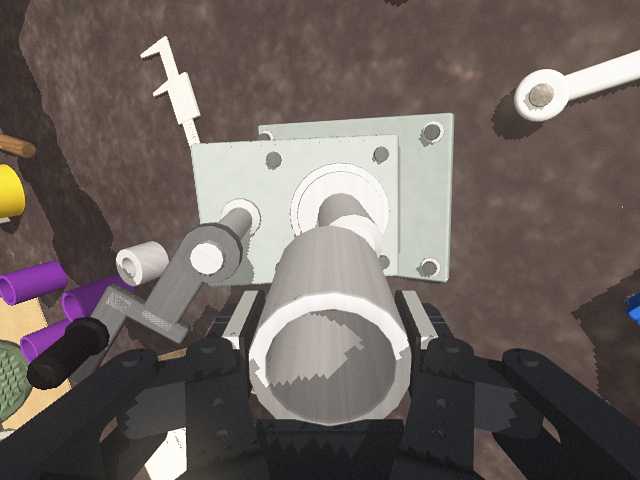

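The wrist view shows the sleeve just above the tip, with the shaft visible near (340,215). Joint 6 is at its 2.03 limit, so a coaxial tool with the full 30° tilt is out of reach. I'll set the sleeve down on free table and take it again with the tool pitched 15° to the sleeve, closing along spindle y.

```bash
cat >> h.py <<'E'
RV=np.column_stack([[zs[0]*2,zs[1]*2,0],ys,[0,0,-1.]])
def tilt(deg): return R.from_rotvec(np.radians(deg)*ys).as_matrix()   # + tips z towards x_s?? (y x z = x)
p=np.radians(15);u=np.cos(p)*zs+np.sin(p)*xs
RI=np.column_stack([np.cross(ys,-u),ys,-u])
E
python3 - <<'E'
from h import *
from workcell import sensors
d0=pickle.load(open("v0.pkl","rb"))["top"]
for n,px,z in(("short",(333,270),.045),("bearing",(315,197),.015),("calip",(282,267),0),("clip",(330,220),0),("corner",(268,235),.01),("corner2",(237,273),.01)):print(n,onplane(d0,px,z).round(3))
o=sensors.get_obs();to(np.array([.52,-.07,.43]),o,RV);print(ys)
E
```

```text
short [ 0.458 -0.176  0.045]
bearing [ 0.663 -0.123  0.015]
calip [ 0.465 -0.034  0.   ]
clip [ 0.601 -0.167  0.   ]
corner [0.554 0.007 0.01 ]
corner2 [0.445 0.091 0.01 ]
du [-3.972 -9.977  4.41 ] rotdeg [  3.88 -29.45 -85.5 ]
[ 8.10258266e-01 -5.86072983e-01 -2.77555756e-17]
```

>>> {"op": "play_rows", "data": {"steps": [{"dp":[0,0,0.9],"delta_rot":[0,0,0],"jaw":40},{"dp":[0,0,0.9],"delta_rot":[0.39,-2.95,-8.55],"jaw":40},{"dp":[0,0,0.9],"delta_rot":[0.39,-2.95,-8.55],"jaw":40},{"dp":[0,0,0.9],"delta_rot":[0.39,-2.95,-8.55],"jaw":40},{"dp":[0,0,0.9],"delta_rot":[0.39,-2.95,-8.55],"jaw":40},{"dp":[0,-0.3,0.2],"delta_rot":[0.39,-2.95,-8.55],"jaw":40},{"dp":[0,-0.5,0],"delta_rot":[0.39,-2.95,-8.55],"jaw":40},{"dp":[-0.2,-0.8,0],"delta_rot":[0.39,-2.95,-8.55],"jaw":40},{"dp":[-0.3,-0.9,0],"delta_rot":[0.39,-2.95,-8.55],"jaw":40},{"dp":[-0.4,-1,0],"delta_rot":[0.39,-2.95,-8.55],"jaw":40},{"dp":[-0.4,-1,0],"delta_rot":[0.39,-2.95,-8.55],"jaw":40},{"dp":[-0.4,-1,0],"delta_rot":[0,0,0],"jaw":40}]}}

```text
time: 8.72
ee_pos: [0.5594, 0.0496, 0.4145]
orientation: [0.019, 0.89, 0.455, 0.003]
contact_force: [0.3, -0.6, -3.4]
finger_gap: 0.05
grasp_force: 64.9
```

>>> {"op": "play_rows", "data": {"steps": [{"dp":[-0.4,-1,0],"delta_rot":[0,0,0],"jaw":40},{"dp":[-0.4,-1,0],"delta_rot":[0,0,0],"jaw":40},{"dp":[-0.4,-1,0],"delta_rot":[0,0,0],"jaw":40},{"dp":[-0.4,-1,0],"delta_rot":[0,0,0],"jaw":40},{"dp":[-0.4,-1,0],"delta_rot":[0,0,0],"jaw":40},{"dp":[0,0,0],"delta_rot":[0,0,0],"jaw":40},{"dp":[0,0,0],"delta_rot":[0,0,0],"jaw":40}]}}

```text
time: 9.6
ee_pos: [0.5009, -0.098, 0.4132]
orientation: [0.019, 0.89, 0.456, 0.002]
contact_force: [-0.0, 1.1, -2.8]
finger_gap: 0.0503
grasp_force: 64.9
```

```bash
python3 - <<'E'
from h import *
from workcell import sensors
o=sensors.get_obs();print(o["joint_positions"].round(3));to(np.array([.535,-.085,.1165]),o,RV)
E
```

```text
[-0.274  0.186  0.511  1.431 -0.065  1.52  -0.394]
du [ 1.137  0.435 -9.891] rotdeg [ 1.82  1.23 -0.09]
```

>>> {"op": "play_rows", "data": {"steps": [{"dp":[0.4,0.15,-0.5],"delta_rot":[0.6,0.4,0],"jaw":40},{"dp":[0.4,0.15,-0.9],"delta_rot":[0.6,0.4,0],"jaw":40},{"dp":[0.34,0.14,-1],"delta_rot":[0.6,0.43,-0.09],"jaw":40},{"dp":[0,0,-1],"delta_rot":[0,0,0],"jaw":40},{"dp":[0,0,-1],"delta_rot":[0,0,0],"jaw":40},{"dp":[0,0,-1],"delta_rot":[0,0,0],"jaw":40},{"dp":[0,0,-1],"delta_rot":[0,0,0],"jaw":40},{"dp":[0,0,-1],"delta_rot":[0,0,0],"jaw":40},{"dp":[0,0,-1],"delta_rot":[0,0,0],"jaw":40},{"dp":[0,0,-0.8],"delta_rot":[0,0,0],"jaw":40},{"dp":[0,0,-0.4],"delta_rot":[0,0,0],"jaw":40},{"dp":[0,0,-0.1],"delta_rot":[0,0,0],"jaw":40}]}}

```text
time: 11.1
ee_pos: [0.5354, -0.0844, 0.1198]
orientation: [-0.0, 0.89, 0.455, -0.002]
contact_force: [0.1, 0.1, -2.8]
finger_gap: 0.0499
grasp_force: 64.9
```

>>> {"op": "play_rows", "data": {"steps": [{"dp":[0,0,0],"delta_rot":[0,0,0],"jaw":40},{"dp":[0,0,-0.06],"delta_rot":[0,0,0],"jaw":40},{"dp":[0,0,-0.03],"delta_rot":[0,0,0],"jaw":40}]}}

```text
time: 11.48
ee_pos: [0.5359, -0.0853, 0.1189]
orientation: [0.001, 0.891, 0.455, -0.001]
contact_force: [-0.7, 0.0, -3.7]
finger_gap: 0.0497
grasp_force: 64.9
```

```bash
python3 - <<'E'
from h import *
from workcell import sensors
o=sensors.get_obs();to(np.array([.535,-.085,.1151]),o,RV)
T=rot(o["orientation"])
# regrasp: rotate about grasp point 55mm ahead on tool axis by 15 deg about ys so flange leans to -lean (x_s side)
for sg in(1,-1):
    Rn=R.from_rotvec(np.radians(15*sg)*ys).as_matrix()@T
    print(sg,Rn[:,2],(( T[:,2]-Rn[:,2])*.055/.03).round(3),(15*sg*ys).round(2))
E
```

```text
du [-0.03   0.011 -0.128] rotdeg [ 0.1  -0.04  0.03]
1 [ 0.15101405  0.20802599 -0.96639534] [-0.278 -0.385 -0.062] [12.15 -8.79 -0.  ]
-1 [-0.15235912 -0.21139382 -0.96545293] [ 0.278  0.384 -0.063] [-12.15   8.79   0.  ]
```

>>> {"op": "play_rows", "data": {"steps": [{"dp":[0,0,-0.06],"delta_rot":[0,0,0],"jaw":40},{"dp":[0,0,-0.05],"delta_rot":[0,0,0],"jaw":40},{"dp":[0,0,0],"delta_rot":[0,0,0],"jaw":40}]}}

```text
time: 11.85
ee_pos: [0.5356, -0.0853, 0.1153]
orientation: [0.0, 0.891, 0.455, -0.001]
contact_force: [-0.8, 1.0, -0.7]
finger_gap: 0.05
grasp_force: 65.0
```

>>> {"op": "play_rows", "data": {"steps": [{"dp":[0,0,-0.01],"delta_rot":[0,0,0],"jaw":54},{"dp":[0,0,0],"delta_rot":[0,0,0],"jaw":75},{"dp":[0,0,0],"delta_rot":[0,0,0],"jaw":75},{"dp":[-0.14,-0.19,-0.02],"delta_rot":[6.1,-4.4,0],"jaw":75},{"dp":[-0.14,-0.19,-0.04],"delta_rot":[6.05,-4.4,0],"jaw":75},{"dp":[0,0,0],"delta_rot":[0,0,0],"jaw":75}]}}

```text
time: 12.6
ee_pos: [0.5254, -0.1007, 0.1127]
orientation: [-0.058, 0.885, 0.447, 0.114]
contact_force: [-0.4, 0.5, -0.1]
finger_gap: 0.0754
grasp_force: 0.0
```

```bash
python3 - <<'E'
from h import *
from workcell import sensors, viewer
o=sensors.get_obs();v=viewer.get_image("wrist");pickle.dump((v,o),open("w4.pkl","wb"))
im=v["pixels"];cv2.imwrite("pics/w4.png",im[:,:,::-1]);T=rot(o["orientation"])
print(o["time"],o["ee_pos"],T[:,1],T[:,2],o["contact_force"],"grasp pt",o["ee_pos"]+.055*T[:,2])
c=np.array([.5356,-.0853,.08]);print("rim pred",proj(v,c,o),[proj(v,c+.026*R.from_rotvec([0,0,a]).as_matrix()@[1,0,0],o).round(0) for a in(0,1.57,3.14,4.71)])
E
```

```text
12.6 [ 0.52542073 -0.10069658  0.11273259] [ 0.80513352 -0.59309261 -0.00108481] [ 0.14992611  0.20529629 -0.96714818] [-0.40121544  0.46371726 -0.12394304] grasp pt [ 0.53366666 -0.08940528  0.05953944]
rim pred [324.54088934 335.65142955] [array([394., 285.]), array([274., 267.]), array([256., 386.]), array([375., 404.])]
```

View pics/w4.png

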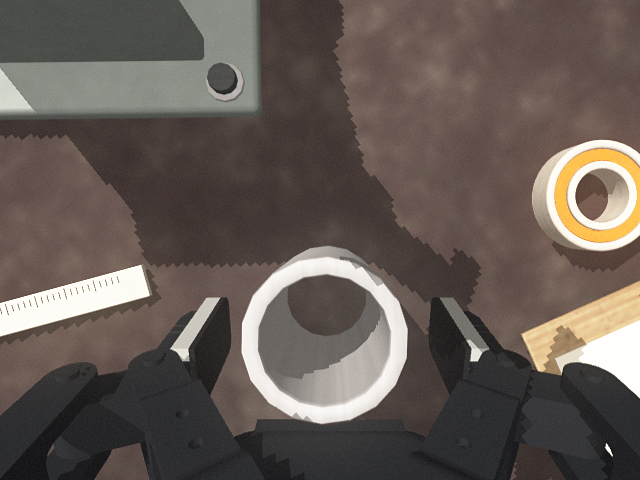

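The sleeve stands upright between the open pads, with its rim at about (325,340). The bearing and caliper are clear. I shift 4 mm and close.

>>> {"op": "play_rows", "data": {"steps": [{"dp":[0.07,0.12,0.03],"delta_rot":[0,0,0],"jaw":75},{"dp":[0,0,0],"delta_rot":[0,0,0],"jaw":60},{"dp":[0,0,0],"delta_rot":[0,0,0],"jaw":40},{"dp":[0,0,0],"delta_rot":[0,0,0],"jaw":40},{"dp":[0,0,0],"delta_rot":[0,0,0],"jaw":40},{"dp":[0,0,0],"delta_rot":[0,0,0],"jaw":40}], "force": 80}}

```text
time: 13.4
ee_pos: [0.5299, -0.0918, 0.1143]
orientation: [-0.06, 0.883, 0.451, 0.116]
contact_force: [1.7, 3.8, 4.0]
finger_gap: 0.0495
grasp_force: 82.5
```

```bash
python3 - <<'E'
from h import *
from workcell import sensors
o=sensors.get_obs();T=rot(o["orientation"]);B=np.array([.5356,-.0853,0])
b=T.T@(B-o["ee_pos"]);a=T.T@np.array([0,0,1.]);print(o["ee_pos"],b,a,o["joint_positions"].round(3))
b[1]=0;a[1]=0;a/=np.linalg.norm(a);pickle.dump((b,a),open("grip.pkl","wb"))
# insertion orientation: tool y=ys, sleeve axis a ->zs
x_t=None
A=np.column_stack([np.cross([0,1,0],a),[0,1,0],a]);W=np.column_stack([np.cross(ys,zs),ys,zs])
RI=W@A.T;pickle.dump(RI,open("RI.pkl","wb"));print(RI)
for s in(.115,.0):
    print(s,org+s*zs-RI@b);to(org+s*zs-RI@b,o,RI)
E
```

```text
[ 0.5298904  -0.09178074  0.1143213 ] [-0.02122549  0.00090435  0.11266153] [ 2.58313229e-01 -6.25203981e-04 -9.66061015e-01] [ 0.038  0.447  0.301  1.883 -0.528  0.817  0.043]
[[ 5.66023534e-01  8.10258266e-01 -1.51983224e-01]
 [ 7.82539480e-01 -5.86072983e-01 -2.10120014e-01]
 [-2.59324739e-01 -2.77555756e-17 -9.65790184e-01]]
0.115 [0.64009055 0.24028994 0.28788964]
du [ 3.673 11.069  5.786] rotdeg [-2.433e+01  1.755e+01 -2.000e-02]
0.0 [0.60639136 0.19370009 0.18829672]
du [2.55  9.516 2.466] rotdeg [-2.433e+01  1.755e+01 -2.000e-02]
```

>>> {"op": "play_rows", "data": {"steps": [{"dp":[0,0,0.8],"delta_rot":[0,0,0],"jaw":40},{"dp":[0,0,1],"delta_rot":[0,0,0],"jaw":40},{"dp":[0,0,1],"delta_rot":[0,0,0],"jaw":40},{"dp":[0,0,1],"delta_rot":[0,0,0],"jaw":40},{"dp":[0,0,1],"delta_rot":[0,0,0],"jaw":40},{"dp":[0,0,1],"delta_rot":[0,0,0],"jaw":40},{"dp":[0,0,1],"delta_rot":[0,0,0],"jaw":40},{"dp":[0,0,1],"delta_rot":[0,0,0],"jaw":40},{"dp":[0,0,1],"delta_rot":[0,0,0],"jaw":40},{"dp":[0.3,0.9,1],"delta_rot":[0,0,0],"jaw":40},{"dp":[0.3,1,0.4],"delta_rot":[0,0,0],"jaw":40},{"dp":[0.3,1,0],"delta_rot":[0,0,0],"jaw":40}]}}

```text
time: 14.9
ee_pos: [0.5563, -0.0073, 0.4191]
orientation: [-0.058, 0.884, 0.45, 0.114]
contact_force: [-0.7, 0.2, -3.1]
finger_gap: 0.0498
grasp_force: 83.6
```

>>> {"op": "play_rows", "data": {"steps": [{"dp":[0.35,1,0],"delta_rot":[-3.04,2.19,0],"jaw":40},{"dp":[0.35,1,0],"delta_rot":[-3.04,2.19,0],"jaw":40},{"dp":[0.35,1,0],"delta_rot":[-3.04,2.19,0],"jaw":40},{"dp":[0.35,1,0],"delta_rot":[-3.04,2.19,0],"jaw":40},{"dp":[0.35,1,0],"delta_rot":[-3.04,2.19,0],"jaw":40},{"dp":[0.35,1,0],"delta_rot":[-3.04,2.19,0],"jaw":40},{"dp":[0.35,1,-0.3],"delta_rot":[-3.04,2.19,0],"jaw":40},{"dp":[0.3,0.9,-0.8],"delta_rot":[-3.04,2.19,0],"jaw":40},{"dp":[0,0.2,-1],"delta_rot":[0,0,0],"jaw":40},{"dp":[0,0,-0.9],"delta_rot":[0,0,0],"jaw":40},{"dp":[0,0,-0.5],"delta_rot":[0,0,0],"jaw":40},{"dp":[0,0,0],"delta_rot":[0,0,0],"jaw":40}]}}

```text
time: 16.4
ee_pos: [0.6384, 0.2356, 0.3112]
orientation: [0.061, 0.883, 0.45, -0.12]
contact_force: [-0.0, -0.9, -2.5]
finger_gap: 0.0496
grasp_force: 83.8
```

```bash
python3 - <<'E'
from h import *
from workcell import sensors
b,a=pickle.load(open("grip.pkl","rb"));RI=pickle.load(open("RI.pkl","rb"))
o=sensors.get_obs();print(o["joint_positions"].round(3),o["contact_force"]);to(org+.115*zs-RI@b,o,RI)
E
```

```text
[-0.547  0.774  0.282  0.806 -0.042  1.805 -0.954] [-0.03418605 -0.89730491 -2.51940204]
du [ 0.058  0.156 -0.775] rotdeg [ 0.32 -0.34  0.11]
```

>>> {"op": "play_rows", "data": {"steps": [{"dp":[0.06,0.16,-0.4],"delta_rot":[0.32,-0.34,0.11],"jaw":40},{"dp":[0,0,-0.37],"delta_rot":[0,0,0],"jaw":40},{"dp":[0,0,0],"delta_rot":[0,0,0],"jaw":40},{"dp":[0,0,0],"delta_rot":[0,0,0],"jaw":40}]}}

```text
time: 16.9
ee_pos: [0.6406, 0.2417, 0.292]
orientation: [0.059, 0.883, 0.452, -0.113]
contact_force: [-0.6, -0.3, -3.3]
finger_gap: 0.0497
grasp_force: 83.8
```

```bash
python3 - <<'E'
from h import *
from workcell import sensors, viewer
b,a=pickle.load(open("grip.pkl","rb"));RI=pickle.load(open("RI.pkl","rb"))
o=sensors.get_obs();v=viewer.get_image("wrist");s=viewer.get_image("scene");pickle.dump((o,v,s),open("w5.pkl","wb"))
print(o["contact_force"]);to(org+.115*zs-RI@b,o,RI)
T=rot(o["orientation"]);B=o["ee_pos"]+T@b;A=T@a
d=B-org;print("sleeve end in spindle axes mm",1000*np.array([d@xs,d@ys,d@zs]),"axis",A@xs,A@ys)
L=v["pixels"][:,:,::-1].copy();c=s["pixels"][255:375,160:280,::-1];c=cv2.resize(c,(480,480),interpolation=cv2.INTER_CUBIC)
im=np.hstack([cv2.resize(L[100:420,180:480],(300,320)),cv2.resize(c,(480,480))[:320] if 0 else cv2.resize(c,(320,320))])
cv2.imwrite("pics/w5.png",im)
print("pred tip/org wrist",proj(v,tip,o),proj(v,org,o),"scene",proj(s,tip),proj(s,org),"sleeve end scene",proj(s,B),proj(s,B+.08*A),"wrist",proj(v,B,o))
E
```

```text
[-0.56255661 -0.27444604 -3.31492454]
du [-0.017 -0.046 -0.138] rotdeg [-0.22  0.34 -0.09]
sleeve end in spindle axes mm [ 7.48054896e-02 -5.00088450e-02  1.19347533e+02] axis 0.0066417867243908635 -0.003047647632341094
pred tip/org wrist [328.25079853 302.93741567] [328.17547671 282.49921464] scene [201.1867725 306.4004785] [230.6442893  329.89081297] sleeve end scene [192.54963235 299.47276919] [163.06577119 275.62593581] wrist [328.1854922  311.85979865]
```

View pics/w5.png

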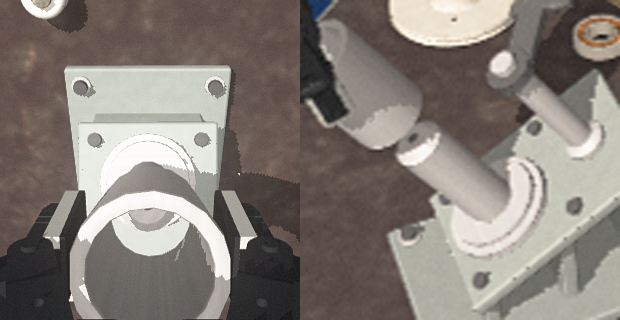

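The sleeve end sits about 25 mm above the tip. In the right-hand scene crop its centre, about (396,121), lies on the extended shaft axis, and the wrist crop shows the tip centred through the bore. I feed it down slowly.

>>> {"op": "play_rows", "data": {"steps": [{"dp":[-0.07,-0.1,-0.2],"delta_rot":[-0.2,0.3,-0.1],"jaw":40},{"dp":[-0.06,-0.08,-0.173],"delta_rot":[0,0,0],"jaw":40},{"dp":[-0.058,-0.081,-0.173],"delta_rot":[0,0,0],"jaw":40},{"dp":[-0.058,-0.081,-0.173],"delta_rot":[0,0,0],"jaw":40},{"dp":[-0.058,-0.081,-0.173],"delta_rot":[0,0,0],"jaw":40},{"dp":[0,0,0],"delta_rot":[0,0,0],"jaw":40},{"dp":[0,0,0],"delta_rot":[0,0,0],"jaw":40}]}}

```text
time: 17.88
ee_pos: [0.6314, 0.2291, 0.2651]
orientation: [0.059, 0.883, 0.451, -0.116]
contact_force: [0.2, -0.9, -4.1]
finger_gap: 0.0498
grasp_force: 83.8
```

```bash
cat > chk.py <<'E'
from h import *
from workcell import sensors
b,a=pickle.load(open("grip.pkl","rb"));RI=pickle.load(open("RI.pkl","rb"))
o=sensors.get_obs();T=rot(o["orientation"]);B=o["ee_pos"]+T@b;A=T@a
d=B-org;print("end mm",(1000*np.array([d@xs,d@ys,d@zs])).round(2),"axis",(A@xs).round(4),(A@ys).round(4),"F",o["contact_force"].round(1),"t",o["time"])
print("F spindle",[round(float(o["contact_force"]@w),1) for w in(xs,ys,zs)])
s=d@zs;to(org+s*zs-RI@b,o,RI)
E
python3 chk.py
```

```text
end mm [ 0.82 -0.49 88.19] axis 0.0005 -0.0001 F [ 0.2 -0.9 -4.1] t 17.875
F spindle [-1.5, 0.7, -3.8]
du [ 0.028  0.011 -0.014] rotdeg [-0.02  0.02 -0.  ]
```

>>> {"op": "play_rows", "data": {"steps": [{"dp":[-0.04,-0.08,-0.18],"delta_rot":[0,0,0],"jaw":40},{"dp":[-0.06,-0.08,-0.173],"delta_rot":[0,0,0],"jaw":40},{"dp":[-0.058,-0.081,-0.173],"delta_rot":[0,0,0],"jaw":40},{"dp":[-0.058,-0.081,-0.173],"delta_rot":[0,0,0],"jaw":40},{"dp":[-0.058,-0.081,-0.173],"delta_rot":[0,0,0],"jaw":40},{"dp":[0,0,0],"delta_rot":[0,0,0],"jaw":40}]}}

```text
time: 18.62
ee_pos: [0.6228, 0.2171, 0.2378]
orientation: [0.059, 0.883, 0.451, -0.117]
contact_force: [1.7, 2.6, -7.3]
finger_gap: 0.0496
grasp_force: 83.7
```

```bash
python3 chk.py
```

```text
end mm [-4.000e-02 -5.200e-01  5.722e+01] axis 0.0002 0.001 F [ 1.7  2.6 -7.3] t 18.625
F spindle [-6.3, -0.2, -4.8]
du [ 0.011 -0.008  0.   ] rotdeg [-0.05 -0.04  0.  ]
```

>>> {"op": "play_rows", "data": {"steps": [{"dp":[-0.04,-0.06,-0.19],"delta_rot":[0,0,0],"jaw":40},{"dp":[-0.058,-0.081,-0.173],"delta_rot":[0,0,0],"jaw":40},{"dp":[-0.058,-0.081,-0.173],"delta_rot":[0,0,0],"jaw":40},{"dp":[-0.058,-0.081,-0.173],"delta_rot":[0,0,0],"jaw":40},{"dp":[0,0,0],"delta_rot":[0,0,0],"jaw":40}]}}

```text
time: 19.25
ee_pos: [0.6164, 0.2074, 0.2166]
orientation: [0.059, 0.883, 0.451, -0.117]
contact_force: [0.3, 1.5, -5.6]
finger_gap: 0.0493
grasp_force: 83.6
```

```bash
python3 chk.py
```

```text
end mm [-0.42 -0.06 33.02] axis -0.0009 0.0008 F [ 0.3  1.5 -5.6] t 19.25
F spindle [-4.0, -0.6, -4.2]
du [-0.01  -0.011  0.008] rotdeg [ 0.02 -0.06  0.03]
```

>>> {"op": "play_rows", "data": {"steps": [{"dp":[-0.05,-0.07,-0.18],"delta_rot":[0,0,0],"jaw":40},{"dp":[-0.058,-0.081,-0.173],"delta_rot":[0,0,0],"jaw":40},{"dp":[-0.058,-0.081,-0.173],"delta_rot":[0,0,0],"jaw":40},{"dp":[-0.058,-0.081,-0.173],"delta_rot":[0,0,0],"jaw":40},{"dp":[0,0,0],"delta_rot":[0,0,0],"jaw":40}]}}

```text
time: 19.88
ee_pos: [0.6096, 0.1978, 0.1959]
orientation: [0.059, 0.883, 0.451, -0.117]
contact_force: [0.7, -0.1, -3.5]
finger_gap: 0.0496
grasp_force: 83.6
```

```bash
python3 chk.py
```

```text
end mm [-0.6   0.15  9.2 ] axis -0.0011 0.0007 F [ 0.7 -0.1 -3.5] t 19.875
F spindle [-2.0, 0.6, -2.8]
du [-0.019 -0.013  0.012] rotdeg [ 0.03 -0.06  0.04]
```

Next, the last 9 mm in small steps until the shoulder pushes back.

>>> {"op": "play_rows", "data": {"steps": [{"dp":[-0.03,-0.04,-0.087],"delta_rot":[0,0,0],"jaw":40},{"dp":[-0.03,-0.04,-0.087],"delta_rot":[0,0,0],"jaw":40},{"dp":[-0.02,-0.027,-0.058],"delta_rot":[0,0,0],"jaw":40},{"dp":[-0.01,-0.013,-0.029],"delta_rot":[0,0,0],"jaw":40},{"dp":[0,0,0],"delta_rot":[0,0,0],"jaw":40}]}}

```text
time: 20.5
ee_pos: [0.6073, 0.1949, 0.1887]
orientation: [0.059, 0.883, 0.451, -0.116]
contact_force: [0.8, 0.9, -2.5]
finger_gap: 0.0496
grasp_force: 83.6
```

```bash
python3 chk.py
```

```text
end mm [-1.14  0.05  1.08] axis 0.0004 0.0001 F [ 0.8  0.9 -2.5] t 20.5
F spindle [-2.3, 0.1, -1.6]
du [-0.02  -0.024  0.018] rotdeg [-0.02  0.01  0.01]
```

>>> {"op": "play_rows", "data": {"steps": [{"dp":[-0.012,-0.017,-0.034],"delta_rot":[0,0,0],"jaw":40},{"dp":[-0.012,-0.017,-0.034],"delta_rot":[0,0,0],"jaw":40},{"dp":[-0.012,-0.017,-0.034],"delta_rot":[0,0,0],"jaw":40},{"dp":[0,0,0],"delta_rot":[0,0,0],"jaw":40}]}}

```text
time: 21.0
ee_pos: [0.6069, 0.1943, 0.1874]
orientation: [0.059, 0.883, 0.451, -0.115]
contact_force: [1.5, 3.2, 5.2]
finger_gap: 0.0496
grasp_force: 84.7
```

```bash
python3 chk.py
```

```text
end mm [-1.57  0.16 -0.39] axis 0.0037 -0.0012 F [1.5 3.2 5.2] t 21.0
F spindle [-0.4, -0.6, 6.2]
du [-0.02  -0.026  0.02 ] rotdeg [-0.14  0.17 -0.04]
```

>>> {"op": "play_rows", "data": {"steps": [{"dp":[0,0,0],"delta_rot":[0,0,0],"jaw":52},{"dp":[0,0,0],"delta_rot":[0,0,0],"jaw":60},{"dp":[0,0,0],"delta_rot":[0,0,0],"jaw":76},{"dp":[0,0,0],"delta_rot":[0,0,0],"jaw":76},{"dp":[0.05,0.07,0.32],"delta_rot":[0,0,0],"jaw":76},{"dp":[0.1,0.14,0.64],"delta_rot":[0,0,0],"jaw":76},{"dp":[0.14,0.2,0.9],"delta_rot":[0,0,0],"jaw":76},{"dp":[0.14,0.2,0.9],"delta_rot":[0,0,0],"jaw":76},{"dp":[0.14,0.2,0.9],"delta_rot":[0,0,0],"jaw":76},{"dp":[0,0,1],"delta_rot":[0,0,0],"jaw":76},{"dp":[0,0,0],"delta_rot":[0,0,0],"jaw":76}]}}

```text
time: 22.38
ee_pos: [0.6245, 0.2179, 0.3292]
orientation: [0.06, 0.883, 0.451, -0.113]
contact_force: [0.7, 0.4, -1.0]
finger_gap: 0.0761
grasp_force: 0.0
```

```bash
python3 - <<'E'
from h import *
from workcell import sensors, viewer
o=sensors.get_obs();v=viewer.get_image("wrist");s=viewer.get_image("scene");t=viewer.get_image("top");pickle.dump((o,v,s,t),open("w6.pkl","wb"))
print(o["time"],o["ee_pos"],o["contact_force"].round(1),o["joint_positions"].round(2))
def grip(th,z): # world point of keeper grip
    a=np.array([-.08,.034]);cc,ss=np.cos(-th),np.sin(-th);q=np.array([cc*a[0]-ss*a[1]+.08,ss*a[0]+cc*a[1]]);return org+q[0]*xs+q[1]*ys+z*zs
for th in(2.,2.25,2.5):
    print(th,grip(th,.133).round(3),*[ (n,proj(vv,grip(th,.133),oo).round(0),proj(vv,grip(th,.095),oo).round(0)) for n,vv,oo in(("w",v,o),("s",s,None),("t",t,None),("w2",)+pickle.load(open("w2.pkl","rb")))])
c=cv2.resize(s["pixels"][225:375,170:320,::-1],(450,450),interpolation=cv2.INTER_CUBIC)
w2=pickle.load(open("w2.pkl","rb"))[0]["pixels"][230:360,130:230,::-1]
cv2.imwrite("pics/w6.png",np.hstack([c,cv2.resize(w2,(346,450),interpolation=cv2.INTER_CUBIC)]))
E
```

```text
22.375 [0.62446851 0.21794725 0.32918632] [ 0.7  0.4 -1. ] [-0.55  0.71  0.29  0.88 -0.03  1.78 -0.94]
2.0 [0.591 0.072 0.272] ('w', array([438., 501.]), array([421., 459.])) ('s', array([242., 228.]), array([253., 240.])) ('t', array([234., 209.]), array([242., 216.])) ('w2', array([205., 317.]), array([194., 302.]))
2.25 [0.57  0.073 0.279] ('w', array([405., 524.]), array([393., 479.])) ('s', array([250., 229.]), array([261., 241.])) ('t', array([232., 218.]), array([240., 224.])) ('w2', array([173., 301.]), array([166., 288.]))
2.5 [0.549 0.08  0.282] ('w', array([366., 539.]), array([360., 492.])) ('s', array([257., 232.]), array([268., 244.])) ('t', array([229., 226.]), array([237., 232.])) ('w2', array([144., 276.]), array([140., 266.]))
```

View pics/w6.png

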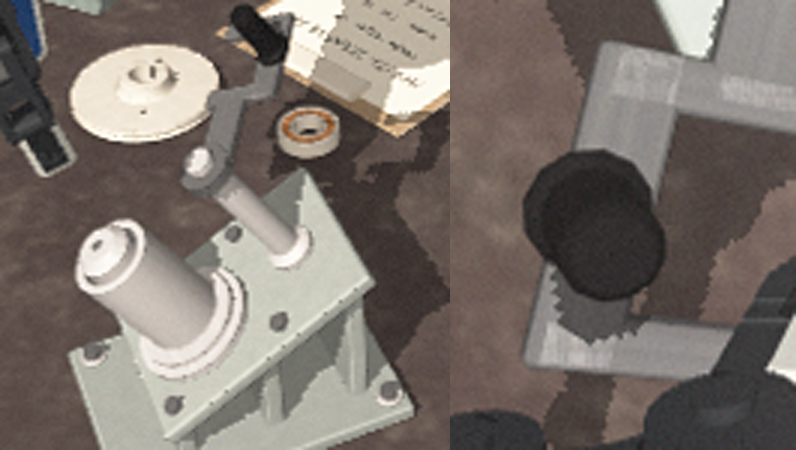

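The left crop shows the sleeve home on the shoulder, with the shaft standing out at about (105,245). In the right crop the grip's top is at (607,243), which is w2 pixel (175,300) and puts the keeper at about 2.23 rad. Next I work out the approach and the arc.

```bash
cat >> h.py <<'E'
def grip(th,z):
    a=np.array([-.08,.034]);cc,ss=np.cos(-th),np.sin(-th);q=np.array([cc*a[0]-ss*a[1]+.08,ss*a[0]+cc*a[1]]);return org+q[0]*xs+q[1]*ys+z*zs
E
python3 - <<'E'
from h import *
from workcell import sensors
RI=pickle.load(open("RI.pkl","rb"));o=sensors.get_obs();b=-RI[:,2]*.054
v,o2=pickle.load(open("w2.pkl","rb"))
c,dr=ray(v,(175.4,300.2),o2);t=((org+.133*zs-c)@zs)/(dr@zs);P=c+dr*t-org;q=np.array([P@xs-.08,P@ys]);print("grip r",np.hypot(*q),"th",np.arctan2(.034,-.08)-np.arctan2(q[1],q[0]))
th=2.24;print("above");to(grip(th,.122+.06)+b,o,RI);print("down",(-.06*zs/.03).round(3))
ths=np.linspace(th,-.06,17);Q=np.array([grip(x,.122) for x in ths]);print((np.diff(Q,axis=0)/.03).round(2).tolist())
E
```

```text
grip r 0.08578884629579825 th 2.2386515875637385
above
du [-0.995 -3.774  1.611] rotdeg [-0.01 -0.07  0.01]
down [-0.586 -0.81  -1.732]
[[0.4, -0.05, -0.11], [0.39, 0.01, -0.14], [0.38, 0.06, -0.16], [0.36, 0.11, -0.18], [0.33, 0.17, -0.19], [0.3, 0.21, -0.2], [0.26, 0.26, -0.21], [0.21, 0.29, -0.21], [0.16, 0.33, -0.21], [0.1, 0.35, -0.2], [0.05, 0.37, -0.19], [-0.01, 0.38, -0.17], [-0.07, 0.38, -0.16], [-0.12, 0.37, -0.13], [-0.17, 0.36, -0.11], [-0.22, 0.34, -0.08]]
```

>>> {"op": "play_rows", "data": {"steps": [{"dp":[0,0,0.8],"delta_rot":[0,0,0],"jaw":55},{"dp":[0,-0.2,0.81],"delta_rot":[0,0,0],"jaw":55},{"dp":[-0.25,-0.9,0],"delta_rot":[0,0,0],"jaw":55},{"dp":[-0.25,-0.9,0],"delta_rot":[0,0,0],"jaw":55},{"dp":[-0.25,-0.9,0],"delta_rot":[0,0,0],"jaw":55},{"dp":[-0.245,-0.87,0],"delta_rot":[0,0,0],"jaw":55},{"dp":[0,0,0],"delta_rot":[0,0,0],"jaw":55},{"dp":[-0.2,-0.27,-0.58],"delta_rot":[0,0,0],"jaw":55},{"dp":[-0.2,-0.27,-0.58],"delta_rot":[0,0,0],"jaw":55},{"dp":[-0.12,-0.17,-0.37],"delta_rot":[0,0,0],"jaw":55},{"dp":[-0.066,-0.1,-0.202],"delta_rot":[0,0,0],"jaw":55},{"dp":[0,0,0],"delta_rot":[0,0,0],"jaw":55}], "force": 20}}

```text
time: 24.02
ee_pos: [0.5758, 0.081, 0.321]
orientation: [0.059, 0.883, 0.451, -0.117]
contact_force: [-0.1, -0.0, 0.8]
finger_gap: 0.0552
grasp_force: 0.0
```

```bash
python3 - <<'E'
from h import *
from workcell import sensors,viewer
RI=pickle.load(open("RI.pkl","rb"));o=sensors.get_obs();b=-RI[:,2]*.054
print(o["contact_force"].round(1),o["finger_gap"]);to(grip(2.24,.122)+b,o,RI)
v=viewer.get_image("wrist");cv2.imwrite("pics/w7.png",v["pixels"][200:,120:540,::-1])
E
```

```text
[-0.1 -0.   0.8] 0.05516641859856994
du [-0.004 -0.03  -0.003] rotdeg [-0.03 -0.07 -0.04]
```

View pics/w7.png

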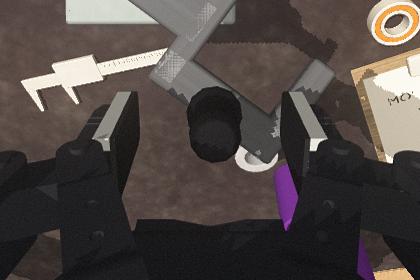

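The grip stands between the open pads at crop (214,125). I close on it.

>>> {"op": "play_rows", "data": {"steps": [{"dp":[0,0,0],"delta_rot":[0,0,0],"jaw":35},{"dp":[0,0,0],"delta_rot":[0,0,0],"jaw":12},{"dp":[0,0,0],"delta_rot":[0,0,0],"jaw":12},{"dp":[0,0,0],"delta_rot":[0,0,0],"jaw":12},{"dp":[0,0,0],"delta_rot":[0,0,0],"jaw":12}], "force": 25}}

```text
time: 24.7
ee_pos: [0.5764, 0.0802, 0.3223]
orientation: [0.06, 0.883, 0.451, -0.115]
contact_force: [1.3, -0.2, 1.2]
finger_gap: 0.0166
grasp_force: 25.8
```

Gripped. I swing it along the first half of the arc.

>>> {"op": "play_rows", "data": {"steps": [{"dp":[0.4,-0.05,-0.11],"delta_rot":[0,0,0],"jaw":12},{"dp":[0.39,0.01,-0.14],"delta_rot":[0,0,0],"jaw":12},{"dp":[0.38,0.06,-0.16],"delta_rot":[0,0,0],"jaw":12},{"dp":[0.36,0.11,-0.18],"delta_rot":[0,0,0],"jaw":12},{"dp":[0.33,0.17,-0.19],"delta_rot":[0,0,0],"jaw":12},{"dp":[0.3,0.21,-0.2],"delta_rot":[0,0,0],"jaw":12},{"dp":[0.26,0.26,-0.21],"delta_rot":[0,0,0],"jaw":12},{"dp":[0,0,0],"delta_rot":[0,0,0],"jaw":12}]}}

```text
time: 25.7
ee_pos: [0.649, 0.1063, 0.2854]
orientation: [0.058, 0.882, 0.453, -0.116]
contact_force: [-1.8, 3.3, 4.5]
finger_gap: 0.0163
grasp_force: 29.4
```

```bash
cat > kc.py <<'E'
from h import *
from workcell import sensors,viewer
o=sensors.get_obs();T=rot(o["orientation"]);P=o["ee_pos"]+.054*T[:,2]-org
q=np.array([P@xs-.08,P@ys]);print("r",np.hypot(*q).round(4),"th",np.arctan2(.034,-.08)-np.arctan2(q[1],q[0]),"z",P@zs,"F",o["contact_force"].round(1),"gap",o["finger_gap"],o["joint_positions"].round(2))
RI=pickle.load(open("RI.pkl","rb"));to(grip(0,.122)-RI[:,2]*.054,o,RI)
E
python3 kc.py
```

```text
r 0.0857 th 1.2016303749677257 z 0.12334143748831562 F [-1.8  3.3  4.5] gap 0.01629256971351119 [-0.41  0.69  0.3   1.02 -0.01  1.64 -0.78]
du [-0.007  2.933 -1.42 ] rotdeg [-0.24 -0.05 -0.19]
```

>>> {"op": "play_rows", "data": {"steps": [{"dp":[0.21,0.29,-0.21],"delta_rot":[0,0,0],"jaw":12},{"dp":[0.16,0.33,-0.21],"delta_rot":[0,0,0],"jaw":12},{"dp":[0.1,0.35,-0.2],"delta_rot":[0,0,0],"jaw":12},{"dp":[0.05,0.37,-0.19],"delta_rot":[0,0,0],"jaw":12},{"dp":[-0.01,0.38,-0.17],"delta_rot":[0,0,0],"jaw":12},{"dp":[-0.07,0.38,-0.16],"delta_rot":[0,0,0],"jaw":12},{"dp":[-0.12,0.37,-0.13],"delta_rot":[0,0,0],"jaw":12},{"dp":[0,0,0],"delta_rot":[0,0,0],"jaw":12}]}}

```text
time: 26.7
ee_pos: [0.6641, 0.1778, 0.2467]
orientation: [0.063, 0.883, 0.452, -0.109]
contact_force: [14.3, 1.7, -4.6]
finger_gap: 0.0163
grasp_force: 24.3
```

```bash
python3 kc.py
```

```text
r 0.0939 th 0.2468171545211888 z 0.12334417273626307 F [14.3  1.7 -4.6] gap 0.016329809343156938 [-0.48  0.78  0.29  0.95 -0.03  1.62 -0.88]
du [-0.51   0.549 -0.13 ] rotdeg [-0.09  0.92 -0.16]
```

>>> {"op": "play_rows", "data": {"steps": [{"dp":[0,0,0],"delta_rot":[0,0,0],"jaw":28},{"dp":[0.07,-0.19,0.07],"delta_rot":[0,0,0],"jaw":30},{"dp":[0,0,0],"delta_rot":[0,0,0],"jaw":30},{"dp":[0,0,0],"delta_rot":[0,0,0],"jaw":12},{"dp":[0,0,0],"delta_rot":[0,0,0],"jaw":12},{"dp":[0,0,0],"delta_rot":[0,0,0],"jaw":12}]}}

```text
time: 27.45
ee_pos: [0.6602, 0.1714, 0.25]
orientation: [0.06, 0.883, 0.451, -0.116]
contact_force: [-0.1, -1.3, -1.1]
finger_gap: 0.017
grasp_force: 25.3
```

```bash
cat >> kc.py <<'E'
print("xy mm",1000*(P@xs),1000*(P@ys),"F",[round(float(o["contact_force"]@w),1) for w in(xs,ys,zs)])
E
python3 kc.py
```

```text
r 0.0871 th 0.3064057580335091 z 0.12235493708035097 F [-0.1 -1.3 -1.1] gap 0.01700453820723986 [-0.47  0.77  0.29  0.95 -0.03  1.64 -0.87]
du [-0.382  0.761 -0.24 ] rotdeg [0.01 0.01 0.02]
xy mm 13.81518254672557 56.6896872424097 F [0.4, 0.7, -1.5]
```

The arm is relaxed, with r = 87.1 mm and th = 0.306 rad. I finish the swing with a slight press into the stop.

>>> {"op": "play_rows", "data": {"steps": [{"dp":[-0.06,0.19,-0.07],"delta_rot":[0,0,0],"jaw":12},{"dp":[-0.08,0.19,-0.065],"delta_rot":[0,0,0],"jaw":12},{"dp":[-0.11,0.19,-0.06],"delta_rot":[0,0,0],"jaw":12},{"dp":[-0.13,0.19,-0.045],"delta_rot":[0,0,0],"jaw":12},{"dp":[-0.05,0.08,-0.02],"delta_rot":[0,0,0],"jaw":12},{"dp":[0,0,0],"delta_rot":[0,0,0],"jaw":12}]}}

```text
time: 28.2
ee_pos: [0.6492, 0.1978, 0.2414]
orientation: [0.06, 0.883, 0.452, -0.113]
contact_force: [7.1, -1.9, -4.3]
finger_gap: 0.0165
grasp_force: 26.6
```

```bash
python3 kc.py
```

```text
r 0.0898 th -0.03122456471334445 z 0.12238766139829803 F [ 7.1 -1.9 -4.3] gap 0.016509902176760766 [-0.51  0.77  0.28  0.98 -0.04  1.61 -0.91]
du [-0.015 -0.118  0.048] rotdeg [-0.08  0.34 -0.1 ]
xy mm -3.686146685732132 32.52099111295088 F [-4.4, 6.9, -2.4]
```

>>> {"op": "play_rows", "data": {"steps": [{"dp":[-0.09,0.06,0],"delta_rot":[0,0,0],"jaw":12},{"dp":[0,0,0],"delta_rot":[0,0,0],"jaw":12}]}}

```text
time: 28.45
ee_pos: [0.6488, 0.198, 0.2414]
orientation: [0.062, 0.883, 0.451, -0.111]
contact_force: [13.5, -3.2, -7.1]
finger_gap: 0.0169
grasp_force: 26.9
```

```bash
python3 kc.py
```

```text
r 0.0897 th -0.032324689402848605 z 0.12242411908916338 F [13.5 -3.2 -7.1] gap 0.016866648555766462 [-0.52  0.76  0.29  0.99 -0.03  1.6  -0.91]
du [-0.002 -0.123  0.046] rotdeg [ 0.02  0.69 -0.04]
xy mm -3.6780808499732585 32.41194369407073 F [-8.2, 12.8, -3.5]
```

Pushing harder left the position unchanged, so the keeper is at its stop. I let go and back off along the tool axis.

>>> {"op": "play_rows", "data": {"steps": [{"dp":[0,0,0],"delta_rot":[0,0,0],"jaw":22},{"dp":[0.07,-0.05,0],"delta_rot":[0,0,0],"jaw":40},{"dp":[0,0,0],"delta_rot":[0,0,0],"jaw":40},{"dp":[0.06,0.08,0.38],"delta_rot":[0,0,0],"jaw":40},{"dp":[0.12,0.16,0.76],"delta_rot":[0,0,0],"jaw":40},{"dp":[0.12,0.16,0.8],"delta_rot":[0,0,0],"jaw":40},{"dp":[0,0,1],"delta_rot":[0,0,0],"jaw":40},{"dp":[0,0,1],"delta_rot":[0,0,0],"jaw":40},{"dp":[-0.3,-0.5,0.5],"delta_rot":[0,0,0],"jaw":40},{"dp":[-0.5,-1,0],"delta_rot":[0,0,0],"jaw":40},{"dp":[-0.5,-1,0],"delta_rot":[0,0,0],"jaw":40},{"dp":[0,0,0],"delta_rot":[0,0,0],"jaw":40}]}}

```text
time: 29.95
ee_pos: [0.6157, 0.1313, 0.3777]
orientation: [0.06, 0.884, 0.449, -0.116]
contact_force: [0.4, 0.2, 0.7]
finger_gap: 0.0402
grasp_force: 0.0
```

```bash
python3 - <<'E'
from h import *
from workcell import sensors,viewer
o=sensors.get_obs();s=viewer.get_image("scene");t=viewer.get_image("top");print(o["time"],o["contact_force"].round(1),o["qd"].round(3))
for n,v,box in(("s",s,(150,220,320,380)),("t",t,(170,170,290,290))):
    x0,y0,x1,y1=box;im=v["pixels"][y0:y1,x0:x1];m=((im.max(2)<45)).astype(np.uint8)
    N,l,st,c=cv2.connectedComponentsWithStats(m)
    print(n,"pred grip th=0 mid",[proj(v,grip(th,.114)).round(1) for th in(0,.1,2.24)],"dark blobs",[((c[i]+[x0,y0]).round(1),st[i,4]) for i in range(1,N) if st[i,4]>25])
E
```

```text
29.95 [0.4 0.2 0.7] [-0.023  0.043 -0.039 -0.064 -0.04  -0.011 -0.007]
s pred grip th=0 mid [array([190. , 289.6]), array([190.6, 285.7]), array([255.1, 235. ])] dark blobs [(array([192.1, 290.6]), np.int32(198))]
t pred grip th=0 mid [array([195.9, 194.3]), array([198.7, 192.5]), array([236.6, 220.6])] dark blobs [(array([198.3, 190.2]), np.int32(1012)), (array([182.4, 284.2]), np.int32(112))]
```

The scene view puts the black grip at (192,291), against (190,290) predicted for a closed keeper. The gripper is clear and at rest.

```bash
python3 -c "
from workcell import order
print(order.sign_off())"
```

```text
the job is handed in; nothing more can be done
None
```

The long sleeve is home on the shoulder, the keeper is closed against its stop and released, and the job was handed in after 30 s with the gripper clear; no verdict came back.

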